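Shut down the mounting press: clear the deck, walk the shutter home, float the rams

ROBOT

A 6-joint arm with a two-finger parallel gripper is mounted at the origin on a cart in front of the work surface, level with it; the furniture and walls round the work are solid. World frame = base frame: x ahead of the robot, y to its left, z up, the work surface at z = 0. Lengths are in mm, angles in rad, forces in N, time in s.
With the tool pointing down it reaches from about 350 to 775 mm from the base axis. Payload 7.3 kg.
Tool frame: the origin (TCP) lies midway between the tips of the shut fingers; the grasp point (between the pads) lies 19 mm behind it; z points along the fingers, y is the direction in which the jaws open and shut (so a half turn about z gives the same grasp; the last joint's range is limited). The gripper opens to 92 mm and grips with 3 to 60 N. Pads are 19 mm wide; open, the fingers measure 130 mm over their backs; the gripper's body (75 mm by 190 mm) begins 47 mm behind the grasp point.
Start: joints at [1.034, 0.342, 1.524, -0, 1.275, -0.146], TCP at [199.975, 485.443, 226.741] pointing down, gripper open.
Joint ranges: [-2.53, 2.53], [-0.77, 2.02], [0.04, 2.7], [-1, 4.14], [0.28, 2.66], [-3.11, 3.11]. Speed limits (rad/s): [2.57, 2.57, 3.14, 3.14, 3.14, 3.14].

INTERFACE

Orientations are given as [roll, pitch, yaw] about the fixed x, y, z axes, in that order (R = Rz(yaw) Ry(pitch) Rx(roll)).
In Python, from plant import sensors, imaging, ticket gives the robot as it stands. The module is installed in compiled form; this text tells all that it offers.
- The arm moves only by the tool arm_command, never from a script. Its argument "increments" is one flat list of numbers, 5 for each row, row after row: the closure, from 0 (fully open) to 1 (shut), then the shift along the tool's x, y, z in mm, then the turn about the tool's z in degrees. In form: [hand, dx, dy, dz, spin, hand, dx, dy, dz, spin, ...]. A call has 1 to 20 rows; each row is the pose to reach, as a shift and turn from the pose commanded when the call began, along the tool's axes at that moment; what a row does not reach only later rows make up. A row lasts 1/8 s, in which the tool goes at most 62.5 mm and 10.7 degrees, less where a joint would pass 70% of its speed; a pose out of reach is approached as far as the arm can. A call with a gripper value outside its range is refused whole. The fingers move at their own pace and stop on an object; the grip force is fixed at half the most. Time passes only in rows, so rows that repeat a pose let the fingers close. It gives the time, the measured TCP pose, the force and the opening at its end, in the units of the state.
- sensors.get_obs(): the state, without advancing time (a new reading comes with each control period).
- imaging.capture(name): name is "scene" or "top" or "wrist"; returns the picture (480x640x3 uint8, blue, green, red); there is no depth.
- imaging.calibration(name): a dict with "fx", "fy", "cx", "cy" (pixels), "world_to_cam" (4x4, takes a point from world to camera coordinates); the wrist camera has in their place "hand_eye" (4x4, takes a point from camera to tool coordinates, whose origin is the TCP and whose axes are the flange's). Camera axes: x right, y down, z forward; pixel columns grow to the right and rows downward; lengths in mm; the calibration is good to about 2 mm. A picture is of the moment at which its call begins: read the wrist's pose just before it. calibration takes no time and is no camera call.
- ticket.close_job(): hands the job in, once; it reports no verdict.
The state is a dict: "time": time; "joint_positions": joint angles; "dq": joint speeds; "tau": joint torques, N m; "tool_pos": TCP position; "tcp_rot": TCP orientation; "contact_force": force on the tool from outside, world axes, zero at the start; "moment": the same for the moment, N m; "grip_width": finger opening in mm.
Only numpy, scipy, OpenCV 4.12 (cv2) and the standard library are available. Lean on these libraries where they do the work, as an engineer would, in place of code of your own. Each camera call takes 0.05 s, during which the arm holds its last target. There are 200 camera calls.

TASK

Shut the small grey press down. First take the rod sample off its deck and stand it upright in the grey tray, without shifting the things that lie there. Then close the deck shutter until both of its ends are fully home; it jams in its channels when one end gets ahead of the other, so its two knobs have to be eased along in turn. Last, once the shutter is closed, push the valve lever away from the press's front, over its stiff detent and right into the float notch, and leave everything so.

Things in the scene. Friction and masses are not known exactly. Their poses are not given: they have to be found in the camera images.
- press: Low grey press on the bench, fixed. Origin on the bench under it; x = shutter's closing direction (away from its front panel), y = left, z up. Casing x -100..85, y -115..115 mm. Steel deck at z 55 is open from x -20 to 73; a flat cowl (top z 70.5) covers x -100..-20, where the open shutter parks. Side channels (lips |y| > 80) and far stop bar (x 73..85): tops z 70.
- knob_left_mid (a point): Half-way up the left (+y) shutter knob, z 80 mm in the press frame. Upright round black knob, 17 mm wide, z 65 to 93, free to spin on its stem; 14 mm behind the black wiper strip on the leading edge of the shutter. The knobs are 132 mm apart. In the press frame knob x is about -8 to 4 open and 59 home against the stop.
- knob_right_mid (a point): The same on the right (-y) knob. Shutter: 0.4 kg aluminium sheet 176 mm wide, top z 65, captive in its channels with 4 mm side play. It slides with about 2 N, but one end can lead the other by only about 14 mm at the knobs (20 if forced); then it jams, and more force on that end only jams it harder. Push the other end to free it. Ends within 5 mm of 59 are home.
- valve_lever (a joint): Valve lever angle, rad: starts 0 to 0.12 (leaning 0.3 to 0.18 back toward the press front), grows as its ball goes to press +x. About 2.5 N at the ball moves it at first; the detent from 0.15 needs up to 14 N, its hump is at 0.42, beyond which it snaps to the float notch at 0.6 (end stop). Let go before the hump, it springs back.
- lever_ball (a point): Centre of the lever's black ball, 25 mm diameter, on a 9 mm rod, 92 mm above the pivot. Pivot: press frame x -64, y 0, z 86 mm; axis along press y. The valve block under it is 30 mm wide, x -92..-20 with its detent barrel, up to z 102 mm. Ball at press x -91, z 174 mm for angle 0; x -37, z 174 for 0.6.
- rod_mid (a point): Middle of the rod sample: plain turned steel cylinder, 18 mm diameter, 42 mm high, 94 g, at first standing on the deck (its middle 76 mm over the bench), in the shutter's way. z of its frame is its axis.
- block_tray: Low grey tray, fixed. Origin under its centre on the bench; x away from the robot, y left. Outside 155 x 205 mm (x, y), walls 2.5 mm thick and 22 mm high, floor 3 mm thick.
- block_a_mid (a point): Middle of a thing in the tray that must stay put: flat steel disc, 62 mm across, 11 mm high; this point is 8.5 mm over the bench.
- block_c_mid (a point): Middle of a thing in the tray that must stay put: flat steel disc, 58 mm across, 15 mm high; this point is 10.5 mm over the bench.
- gear_sample_mid (a point): Middle of a thing in the tray that must stay put: small steel gear lying flat, 45 mm across, 17 mm high with its hub; this point is 8 mm over the bench.
- bush_sample_mid (a point): Middle of a thing in the tray that must stay put: flanged steel bush standing on its flange, 31 mm across, 25 mm high; this point is 15.5 mm over the bench.
There are look-alikes about, which are no part of the job. Of the things that look like the part that bears knob_left_mid, the larger one is meant.

How it is judged:
By the outcome, as a careful person would: the job done as asked, in the order asked, and still so for the second after the job is handed in, with the robot touching nothing.
It also fails if it takes over 67 s, if anything falls off the work surface, if the arm or the gripper's body presses on something with over 40 N, if the wrist force passes 120 N, or if a joint passes its speed limit or range.

## Working session

There is one attempt and no reset: what is moved stays moved. The work goes in short steps, Python scripts to look and compute and a tool call to move; the robot and the scene stay as the last step left them, time stands still between calls to the robot, and variables do not carry over. Pictures are saved under pics/ and viewed, about 8 in all and at most 12, crops included, and the job is handed in when it is done.

Besides the shell and the picture viewer there is one more tool, called after "Request:" as name(argument=value, ...), one argument or row to a line, values as JSON. arm_command: Moves the arm, as the interface text tells. Its arguments: {"type":"object","properties":{"increments":{"type":"array","items":{"type":"number"}}},"required":["increments"]}

```bash
mkdir -p pics; ls; cat > h.py <<'E'
import numpy as np, cv2
from plant import sensors, imaging, ticket
from scipy.spatial.transform import Rotation as R
def cam(n,obs=None):
    c=imaging.calibration(n); K=np.array([[c['fx'],0,c['cx']],[0,c['fy'],c['cy']],[0,0,1]])
    if n=='wrist':
        o=obs or sensors.get_obs(); T=np.eye(4); T[:3,:3]=R.from_euler('xyz',o['tcp_rot']).as_matrix(); T[:3,3]=o['tool_pos']
        return K,T@np.array(c['hand_eye'])
    return K,np.linalg.inv(np.array(c['world_to_cam']))
def ray(c,uv):
    K,T=c; d=T[:3,:3]@np.linalg.inv(K)@np.array([uv[0],uv[1],1.]); return T[:3,3],d/np.linalg.norm(d)
def onz(c,uv,z):
    o,d=ray(c,uv); return o+d*(z-o[2])/d[2]
def tri(c1,p1,c2,p2):
    o1,d1=ray(c1,p1);o2,d2=ray(c2,p2)
    s=np.linalg.lstsq(np.c_[d1,-d2],o2-o1,rcond=None)[0]; a=o1+s[0]*d1;b=o2+s[1]*d2
    return (a+b)/2,np.linalg.norm(a-b)
def proj(c,P):
    K,T=c; q=K@(np.linalg.inv(T)@np.append(P,1))[:3]; return q[:2]/q[2]
E
python3 - <<'E'
from h import *
o=sensors.get_obs();print(o)
for n in('scene','top','wrist'):
    im=imaging.capture(n);cv2.imwrite(f'pics/{n}0.png',im);K,T=cam(n,o);print(n,K[0,0],K[0,2],K[1,2],T.round(3).tolist())
E
```

```text
pics
{'time': 0.0, 'joint_positions': array([ 1.03403169e+00,  3.42703835e-01,  1.52505197e+00, -2.03989408e-05,
        1.27536247e+00, -1.45986845e-01]), 'dq': array([-0.00133254, -0.00164956, -0.00120589,  0.00039332,  0.00039673,
       -0.00071245]), 'tau': array([-2.00930222e-04, -4.31235301e+01, -2.44222283e+01,  7.18464120e-02,
        5.57242404e-02, -6.44187321e-05]), 'tool_pos': array([199.74163622, 485.07139384, 226.04255523]), 'tcp_rot': array([-3.14008042e+00, -2.02632201e-04,  2.75082067e+00]), 'contact_force': array([ 0.07541427,  0.19445242, -0.58948673]), 'moment': array([-0.02868453,  0.03836685, -0.02978763]), 'grip_width': 92.03284217839084}
scene 567.5498447219278 323.9255853763774 240.63008651960263 [[0.51, -0.522, 0.684, -334.781], [-0.86, -0.289, 0.42, -826.469], [-0.021, -0.803, -0.596, 818.491], [0.0, 0.0, 0.0, 1.0]]
top 582.3335676331685 323.12008268326304 233.74919705200298 [[-0.002, -0.999, 0.032, 390.181], [-1.0, 0.002, 0.007, -328.051], [-0.007, -0.032, -0.999, 1375.374], [0.0, 0.0, 0.0, 1.0]]
wrist 382.7250250067476 323.51635219601377 239.1308868216858 [[0.381, 0.887, 0.26, 128.885], [0.924, -0.365, -0.11, 513.951], [-0.002, 0.282, -0.959, 383.324], [0.0, 0.0, 0.0, 1.0]]
```

View pics/top0.png

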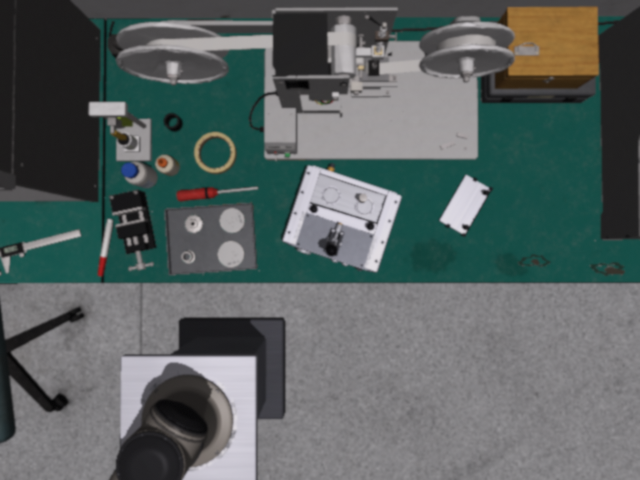

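View pics/scene0.png

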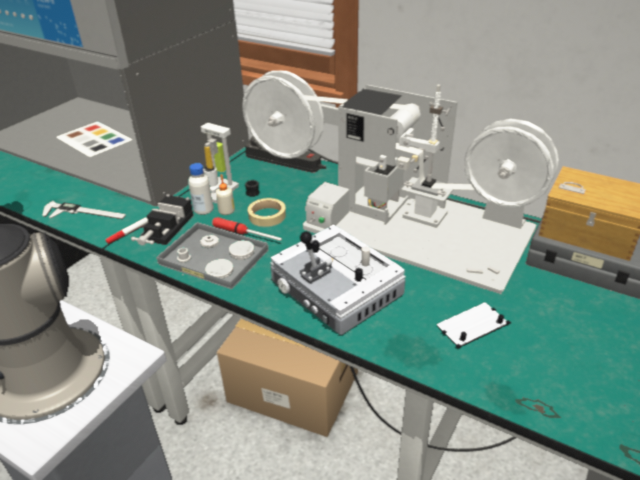

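Top view: the press is around (342,218), knobs at (313,208) and (370,225), ball near (333,235). The tray is around (210,240). A smaller look-alike shutter plate with two knobs lies at (466,205), and the larger one in the press is the one meant. Next is one enlarged crop of both views.

```bash
python3 - <<'E'
import cv2,numpy as np
t=cv2.imread('pics/top0.png')[155:280,275:408];s=cv2.imread('pics/scene0.png')[220:332,262:412]
f=lambda a:cv2.resize(a,(int(a.shape[1]*3),int(a.shape[0]*3)) ,interpolation=cv2.INTER_CUBIC)
t,s=f(t),f(s); t2=cv2.imread('pics/top0.png')[195:280,155:265]; s2=cv2.imread('pics/scene0.png')[215:290,150:275]
t2,s2=f(t2),f(s2)
c=np.zeros((600,800,3),np.uint8)
def put(a,y,x):
    a=a[:600-y,:800-x]; c[y:y+a.shape[0],x:x+a.shape[1]]=a
put(t,0,0);put(s[:,:400],0,400);put(t2,375,0);put(s2,375,400)
cv2.imwrite('pics/crop1.png',c)
E
```

```text
(no output)
```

View pics/crop1.png

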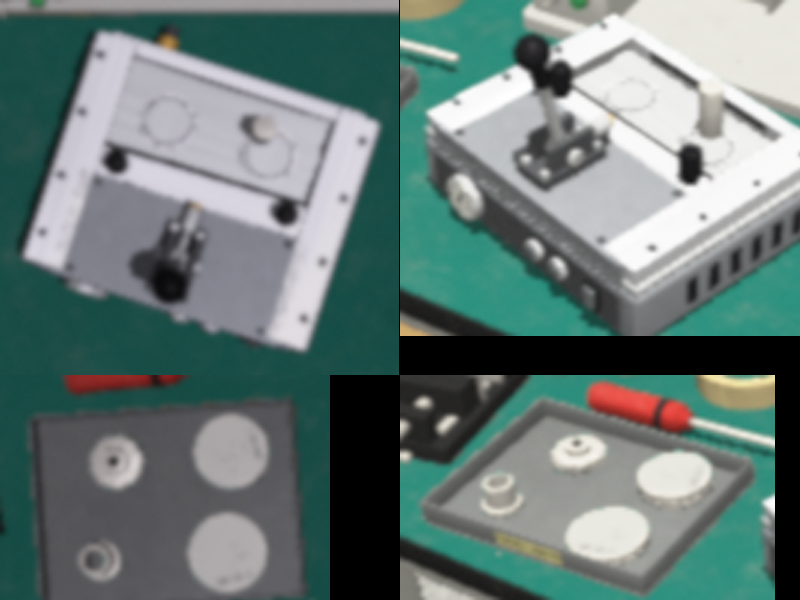

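Crop shows (full-image pixels) knobs at top (313.7,207.7) and (370.3,225), rod (363,197), ball (331.7,249). In the scene view: knobs (315.7,246) and (359,274), rod (366,253), ball (306,237). The tray's four parts are clear, with its centre free.

```bash
python3 - <<'E'
from h import *
ct,cs=cam('top'),cam('scene')
P={'kL':((313.7,207.7),(315.7,246)),'kR':((370.3,225),(359,274.5)),'rodtop':((363.3,197),(365.7,249.2)),'ball':((331.7,249),(306,237.3)),
'gear':((193.2,224),(262+0-112+ (578-400)/3,215+(452-375)/3)),'discA':((231.7,220),(150+275/3,215+102/3)),'discC':((231,254),(150+207/3,215+159/3)),'bush':((188.3,257),(150+98/3,215+110/3))}
V={}
for k,(a,b) in P.items():
    V[k],e=tri(ct,a,cs,b);print(k,V[k].round(1),round(e,1))
# tops: press casing corners (z70) in top crop px
for uv in [(97,32),(380,122),(305,350),(25,258)]:
    print('corner',onz(ct,(275+uv[0]/3,155+uv[1]/3),70)[:2].round(1))
for uv in [(32,40),(293,25),(305,222)]:print('tray',onz(ct,(155+uv[0]/3,195+uv[1]/3),22)[:2].round(1))
for n,z in dict(kL=80,kR=80).items(): print(n,onz(ct,P[n][0],90),onz(cs,P[n][1],80))
d=V['kL']-V['kR'];yaw=np.arctan2(-d[0],d[1]);print('yaw',np.degrees(yaw),np.hypot(*d[:2]))
g=cv2.imread('pics/top0.png')[195:280,155:265];hsv=cv2.cvtColor(g,cv2.COLOR_BGR2HSV)
m=((hsv[...,1]<60)&(hsv[...,2]>130)).astype(np.uint8)
n,l,st,c=cv2.connectedComponentsWithStats(m)
for i in range(1,n):
    if st[i,4]>30:print(st[i,2:],onz(ct,c[i]+[155,195],15)[:2].round(1))
E
```

```text
kL [ 490.4 -297.9   77. ] 0.9
kR [ 451.5 -424.1   76.9] 1.0
rodtop [ 512.4 -407.6   94.4] 0.8
ball [ 397.2 -336.7  174.1] 0.1
gear [458.5 -13.7   9.7] 3.2
discA [ 467.5 -104.7   12.2] 3.0
discC [ 387.3 -102.6   11.2] 1.6
bush [380.   -5.2  26.1] 0.1
corner [ 585.5 -283.1]
corner [ 517.3 -494.9]
corner [ 347. -438.]
corner [ 416.  -229.1]
tray [493.6  49.3]
tray [ 504.8 -153.9]
tray [ 352.  -163.5]
kL [ 489.1173214  -297.77998857   90.        ] [ 487.32464749 -300.35206398   80.        ]
kR [ 450.58042081 -422.74501709   90.        ] [ 448.46505238 -426.23537019   80.        ]
yaw -17.12541572170764 132.14541106366084
[ 24  25 474] [ 466.3 -103.7]
[ 18  17 221] [457.7 -14.8]
[ 27  27 553] [ 387.2 -101.3]
[11 11 50] [375.7  -7.4]
```

Request:
arm_command(
  increments=[0.45,-354,-335,0,86,0.45,-354,-335,0,86,0.45,-354,-335,0,86,0.45,-354,-335,0,86,0.45,-354,-335,0,86,0.45,-354,-335,0,86,0.45,-354,-335,0,86,0.45,-354,-335,0,86,0.45,-629,-707,26,175.6,0.45,-629,-707,26,175.6,0.45,-629,-707,26,175.6,0.45,-629,-707,26,175.6,0.45,-629,-707,26,175.6,0.45,-629,-707,26,175.6,0.45,-629,-707,26,175.6,0.45,-629,-707,26,175.6,0.45,-629,-707,26,175.6,0.45,-629,-707,26,175.6,0.45,-629,-707,26,175.6],
)

```text
time: 2.52
tool_pos: [512.2, -407.4, 200.6]
tcp_rot: [-3.141, 0.0, -0.312]
contact_force: [-0.2, 0.3, 0.3]
grip_width: 50.4
```

```bash
cat >> h.py <<'E'
def rel(P,yaw,o=None):
    o=o or sensors.get_obs(); M=R.from_euler('xyz',o['tcp_rot']).as_matrix()
    d=M.T@(np.array(P)-o['tool_pos']); s=-(yaw-np.degrees(o['tcp_rot'][2])); s=(s+180)%360-180
    return d.round(1),round(s,1)
E
python3 - <<'E'
from h import *
o=sensors.get_obs();print(o['time'],o['tool_pos'],o['tcp_rot'],o['joint_positions'])
a=imaging.capture('wrist');b=imaging.capture('scene')
cv2.imwrite('pics/w1.png',a)
c=np.zeros((480,800,3),np.uint8);c[:,:440]=cv2.resize(a,None,fx=.9,fy=.9)[:,70:510] if 0 else a[:,100:540]
c[:,440:]=cv2.resize(b[120:360,220:400],(360,480));cv2.imwrite('pics/m1.png',c)
for n,P in dict(kL=[490,-298,80],kR=[451,-424,80],rod=[512.4,-407.6,97],ball=[397,-337,174]).items():print(n,proj(cam('wrist',o),np.array(P,float)).round(0))
E
```

```text
2.525 [ 512.24053095 -407.42935316  200.61841111] [-3.14132300e+00  2.97637128e-04 -3.12203229e-01] [-7.88966557e-01  6.03656511e-01  1.16700097e+00  1.05079473e-04
  1.37132336e+00  1.09401220e+00]
kL [200. 298.]
kR [367. 297.]
rod [323. 238.]
ball [271. 479.]
```

View pics/m1.png

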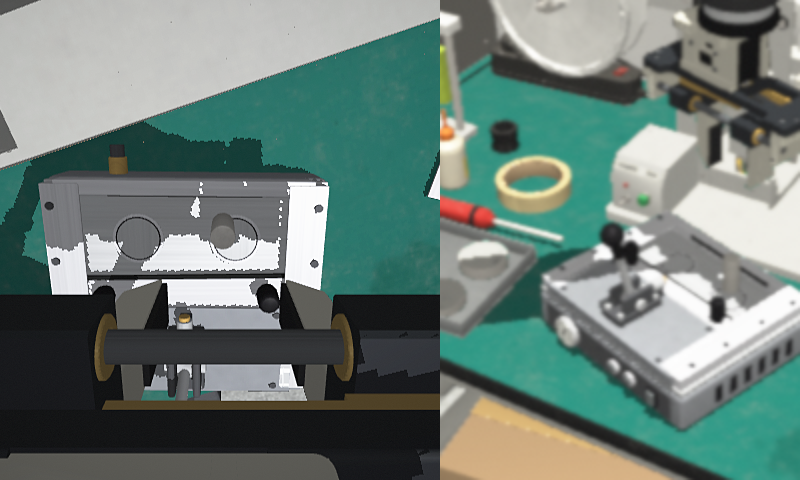

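The wrist view shows the rod top at about (324,238) and knobs near (200,294) and (367,295), as predicted within a few pixels. The casing is square to the tool. The scene inset agrees, so I'm descending and gripping.

Request:
arm_command(
  increments=[0.45,0,0,60,0,0.45,0,0,105,0,0.45,0,0,125,0,0.45,0,0,135.5,0,0.45,0,0,135.5,0,0.45,0,0,135.5,0,1,0,0,135.5,0,1,0,0,135.5,0,1,0,0,135.5,0,1,0,0,135.5,0,1,0,0,135.5,0],
)

```text
time: 4.0
tool_pos: [512.3, -407.9, 65.3]
tcp_rot: [-3.142, -0.0, -0.314]
contact_force: [0.1, 0.9, 0.8]
grip_width: 17.2
```

Request:
arm_command(
  increments=[1,0,0,-60,0,1,0,0,-120,0,1,-195.5,-306.5,-120,-111,1,-195.5,-306.5,-120,-111,1,-195.5,-306.5,-120,-111,1,-195.5,-306.5,-120,-111,1,-195.5,-306.5,-120,-111,1,-195.5,-306.5,-120,-111,1,-195.5,-306.5,-120,-111,1,-195.5,-306.5,-120,-111,1,-195.5,-306.5,-120,-111,1,-195.5,-306.5,-120,-111,1,-195.5,-306.5,-120,-111,1,-195.5,-306.5,-45,-111,1,-195.5,-306.5,-45,-111,1,-195.5,-306.5,-45,-111],
)

```text
time: 6.0
tool_pos: [420.8, -55.9, 110.3]
tcp_rot: [-3.14, -0.001, 1.623]
contact_force: [0.2, -0.3, -0.9]
grip_width: 17.5
```

```bash
python3 - <<'E'
from h import *
o=sensors.get_obs();print(o['time'],o['tool_pos'],o['tcp_rot'],o['joint_positions'],o['grip_width'])
a=imaging.capture('wrist');cv2.imwrite('pics/w2.png',a)
c=cam('wrist',o)
for n,P in dict(tgt=[421,-56,3],gear=[457.7,-14.8,15],A=[466.3,-103.7,14],C=[387.2,-101.3,18],bush=[376,-7,28]).items():print(n,proj(c,np.array(P,float)).round(0))
E
```

```text
6.0 [420.83414572 -55.90929867 110.28285044] [-3.14013323e+00 -6.63715129e-04  1.62322356e+00] [-3.13103680e-01  3.09359290e-01  1.94845576e+00  1.26848482e-04
  8.85377858e-01 -3.65611772e-01] 17.456919898451826
tgt [325. 237.]
gear [384. 184.]
A [384. 307.]
C [274. 301.]
bush [256. 168.]
```

View pics/w2.png

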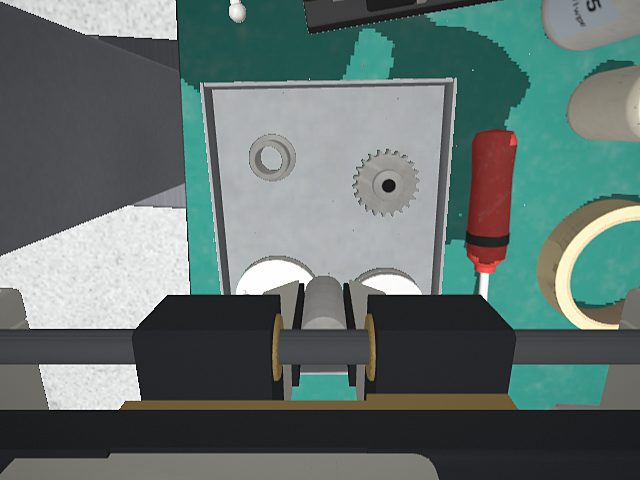

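Rod hangs upright at (323,305). Gear (386,185), bush (271,157) and both discs (277 and 385, ~275) leave the target (325,237) clear. I'm shifting 2 mm toward the gear side and lowering.

Request:
arm_command(
  increments=[1,2,0,40,0,1,2,0,75,0,1,2,0,88,0,1,2,0,94,0,1,2,0,96.5,0,1,2,0,96.5,0],
)

```text
time: 6.8
tool_pos: [421.5, -54.1, 14.4]
tcp_rot: [3.14, 0.0, 1.623]
contact_force: [-0.5, -0.2, -0.9]
grip_width: 17.0
```

Request:
arm_command(
  increments=[1,0,0,0.8,0,1,0,0,0.8,0,0.7,0,0,0.8,0,0.7,0,0,0.8,0,0.7,0,0,0.8,0,0.7,0,0,-10,0,0.7,0,0,-40,0,0.7,0,0,-90,0,0.7,0,0,-110,0,0.7,0,0,-110,0],
)

```text
time: 8.05
tool_pos: [421.8, -54.2, 125.5]
tcp_rot: [3.138, 0.001, 1.623]
contact_force: [0.0, -0.4, -1.0]
grip_width: 27.3
```

```bash
python3 - <<'E'
from h import *
o=sensors.get_obs();print(o['time'],o['tool_pos'],o['tcp_rot'],o['grip_width'])
a=imaging.capture('wrist');b=imaging.capture('scene');cv2.imwrite('pics/w3.png',a)
c=np.zeros((480,800,3),np.uint8);c[:,:400]=a[:,160:560];c[:300,400:]=cv2.resize(b[200:290,150:270],(400,300));cv2.imwrite('pics/m3.png',c)
E
```

```text
8.05 [421.8275726  -54.2319274  125.46906522] [3.13753207e+00 1.41978537e-03 1.62332855e+00] 27.311078353709345
```

View pics/m3.png

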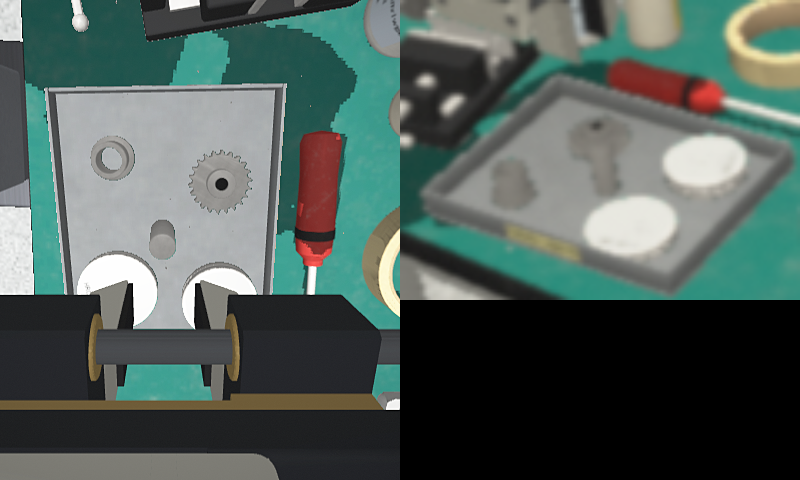

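Rod stands upright at (322,240) in the tray (wrist pixels) and the other samples are unmoved. Now to the left knob, straddling it with the jaws along press x so the body clears the lever.

Request:
arm_command(
  increments=[0.6,0,0,-60,0,0.62,-247,55,-75,21,0.62,-247,55,-75,21,0.62,-247,55,-75,21,0.62,-247,55,-75,21,0.62,-247,55,-75,21,0.62,-247,55,-75,21,0.62,-247,55,-20,21,0.62,-247,55,15,21,0.62,-247,55,15,21],
)

```text
time: 9.4
tool_pos: [487.0, -294.8, 106.1]
tcp_rot: [-3.135, -0.003, 1.258]
contact_force: [0.5, -0.4, -0.1]
grip_width: 34.8
```

```bash
python3 - <<'E'
from h import *
o=sensors.get_obs();print(o['time'],o['tool_pos'],o['tcp_rot'],o['grip_width'])
a=imaging.capture('wrist');b=imaging.capture('scene');cv2.imwrite('pics/w4.png',a)
c=np.zeros((480,800,3),np.uint8);c[:,:400]=a[:,120:520];c[:,400:]=cv2.resize(b[180:330,262:387],(400,480));cv2.imwrite('pics/m4.png',c)
print(proj(cam('wrist',o),np.array([490,-298,93.])))
E
```

```text
9.4 [ 487.01667937 -294.78683021  106.10302018] [-3.13486171e+00 -2.85613717e-03  1.25839811e+00] 34.8121679323014
[332.63625354 293.82642485]
```

View pics/m4.png

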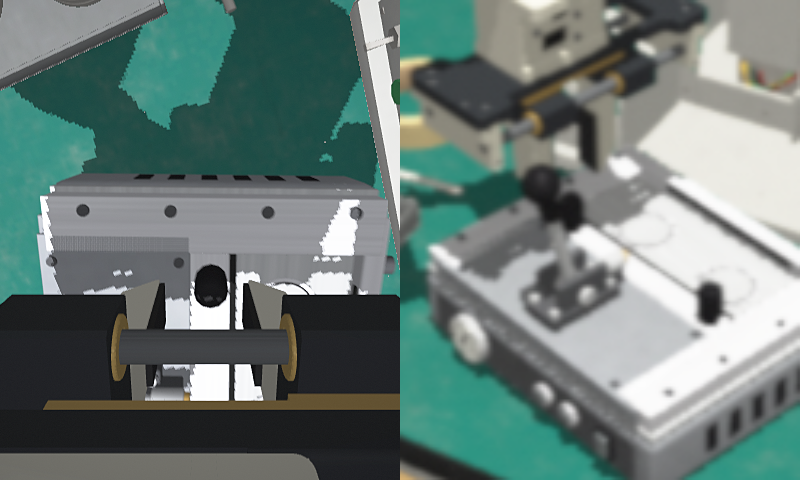

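Wrist view: left knob at about (331,287), centred between the fingers (inner faces at columns 283 and 367). Lever and right knob are clear in the inset. Lowering and pushing.

Request:
arm_command(
  increments=[0.62,0,0,15,0,0.62,0,0,32,0,0.62,0,0,32,0,0.62,0,6,32,0,0.62,0,10,32,0,0.62,0,13,32,0,0.62,0,16,32,0,0.62,0,19,32,0,0.62,0,19,32,0],
)

```text
time: 10.62
tool_pos: [507.2, -303.7, 76.7]
tcp_rot: [3.141, 0.0, 1.257]
contact_force: [-0.4, -0.0, 0.1]
grip_width: 34.9
```

```bash
cat >> h.py <<'E'
def st():
    o=sensors.get_obs(); u=np.array([np.cos(np.radians(-18)),np.sin(np.radians(-18))]);v=np.array([-u[1],u[0]])
    d=o['tool_pos'][:2]-[473.6,-363.6]; f=o['contact_force']
    print('t',round(o['time'],2),'press x,y,z',(d@u).round(1),(d@v).round(1),o['tool_pos'][2].round(1),'knob x if pushed',(d@u-o['grip_width']/2+8.5).round(1),'F',(f[:2]@u).round(1),(f[:2]@v).round(1),f[2].round(1),'yaw',np.degrees(o['tcp_rot'][2]).round(1),o['grip_width'].round(1))
    return o
E
python3 -c "
from h import *
o=st();a=imaging.capture('wrist');cv2.imwrite('pics/w5.png',a)"
```

```text
Traceback (most recent call last):
  File "h.py", line 27, in st
    print('t',round(o['time'],2),'press x,y,z',(d@u).round(1),(d@v).round(1),o['tool_pos'][2].round(1),'knob x if pushed',(d@u-o['grip_width']/2+8.5).round(1),'F',(f[:2]@u).round(1),(f[:2]@v).round(1),f[2].round(1),'yaw',np.degrees(o['tcp_rot'][2]).round(1),o['grip_width'].round(1))
                                                                                                                                                                                                                                                                  ^^^^^^^^^^^^^^^^^^^^^
AttributeError: 'float' object has no attribute 'round'
```

```bash
sed -i "s/,o\['grip_width'\].round(1))/,round(float(o['grip_width']),1))/" h.py
python3 -c "
from h import *
o=st();a=imaging.capture('wrist');b=imaging.capture('scene')
c=np.zeros((480,800,3),np.uint8);c[:,:400]=a[:,120:520];c[:,400:]=cv2.resize(b[210:330,270:370],(400,480));cv2.imwrite('pics/m5.png',c)"
```

```text
t 10.62 press x,y,z 13.5 67.3 76.7 knob x if pushed 4.5 F -0.3 -0.2 0.1 yaw 72.0 34.9
```

View pics/m5.png

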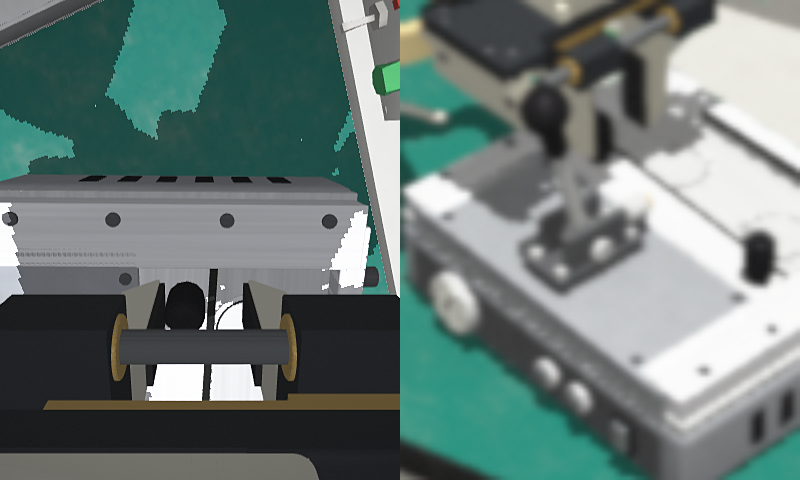

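Left knob (305,305) is against the rear finger, and the right knob and lever are untouched. Now one alternation per call, lifting high enough that the body passes over the lever ball.

Request:
arm_command(
  increments=[0.62,0,4,0,0,0.62,0,4,0,0,0.62,0,-5,0,0,0.62,0,-5,-55,0,0.62,0,-5,-75,0,0.62,-60,-16,-75,0,0.62,-132,-16,-75,0,0.62,-132,-16,-75,0,0.62,-132,-16,-35,0,0.62,-132,-16,0,0,0.62,-132,-16,0,0,0.62,-132,-9,0,0,0.62,-132,-5,0,0,0.62,-132,-1,0,0,0.62,-132,3,0,0,0.62,-132,7,0,0,0.62,-132,10,0,0,0.62,-132,13,0,0,0.62,-132,13,0,0],
)

```text
time: 13.1
tool_pos: [478.8, -433.3, 76.6]
tcp_rot: [3.141, 0.0, 1.257]
contact_force: [0.4, 0.3, -0.0]
grip_width: 34.9
```

```bash
python3 -c "
from h import *
o=st();a=imaging.capture('wrist');b=imaging.capture('scene')
c=np.zeros((480,800,3),np.uint8);c[:,:400]=a[:,120:520];c[:,400:]=cv2.resize(b[210:330,270:370],(400,480));cv2.imwrite('pics/m6.png',c)"
```

```text
t 13.1 press x,y,z 26.5 -64.7 76.6 knob x if pushed 17.5 F 0.2 0.4 -0.0 yaw 72.0 34.9
```

View pics/m6.png

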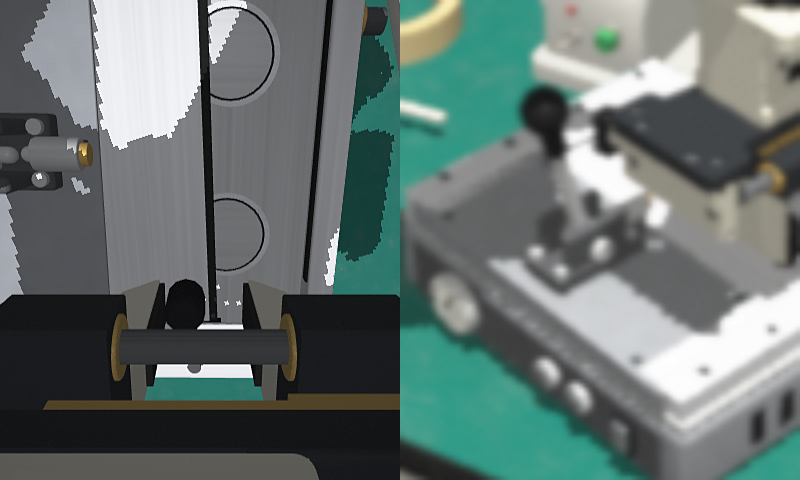

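Right knob (305,303) is pushed to about 17.5 mm and the wiper strip leans slightly, with no jam. Now the left end.

Request:
arm_command(
  increments=[0.62,0,-9,0,0,0.62,0,-9,-55,0,0.62,0,-9,-75,0,0.62,60,-16,-75,0,0.62,132,-16,-75,0,0.62,132,-16,-75,0,0.62,132,-16,-35,0,0.62,132,-16,0,0,0.62,132,-16,0,0,0.62,132,-9,0,0,0.62,132,-5,0,0,0.62,132,-1,0,0,0.62,132,3,0,0,0.62,132,7,0,0,0.62,132,10,0,0,0.62,132,10,0,0],
)

```text
time: 15.2
tool_pos: [529.1, -310.8, 76.6]
tcp_rot: [3.141, -0.0, 1.257]
contact_force: [0.9, -0.6, 0.6]
grip_width: 35.0
```

```bash
python3 -c "
from h import *
o=st()"
```

```text
t 15.2 press x,y,z 36.4 67.4 76.6 knob x if pushed 27.5 F 1.0 -0.3 0.6 yaw 72.0 35.0
```

Request:
arm_command(
  increments=[0.62,0,-9,0,0,0.62,0,-9,-55,0,0.62,0,-9,-75,0,0.62,-60,-16,-75,0,0.62,-132,-16,-75,0,0.62,-132,-16,-75,0,0.62,-132,-16,-35,0,0.62,-132,-16,0,0,0.62,-132,-16,0,0,0.62,-132,-9,0,0,0.62,-132,-5,0,0,0.62,-132,-1,0,0,0.62,-132,3,0,0,0.62,-132,7,0,0,0.62,-132,10,0,0,0.62,-132,10,0,0],
)

```text
time: 17.2
tool_pos: [497.8, -439.5, 76.6]
tcp_rot: [3.141, -0.0, 1.257]
contact_force: [-0.2, -0.0, -0.6]
grip_width: 34.8
```

Request:
arm_command(
  increments=[0.62,0,-9,0,0,0.62,0,-9,-55,0,0.62,0,-9,-75,0,0.62,60,-16,-75,0,0.62,132,-16,-75,0,0.62,132,-16,-75,0,0.62,132,-16,-35,0,0.62,132,-16,0,0,0.62,132,-16,0,0,0.62,132,-9,0,0,0.62,132,-5,0,0,0.62,132,-1,0,0,0.62,132,3,0,0,0.62,132,7,0,0,0.62,132,10,0,0,0.62,132,10,0,0],
)

```text
time: 19.2
tool_pos: [548.1, -317.0, 76.6]
tcp_rot: [3.141, -0.0, 1.257]
contact_force: [0.7, -0.2, 0.4]
grip_width: 34.6
```

```bash
python3 -c "
from h import *
o=st();a=imaging.capture('wrist');b=imaging.capture('top')
c=np.zeros((480,800,3),np.uint8);c[:,:400]=a[:,120:520];c[:,400:]=cv2.resize(b[155:280,300:405],(400,480));cv2.imwrite('pics/m7.png',c)"
```

```text
t 19.2 press x,y,z 56.5 67.4 76.6 knob x if pushed 47.7 F 0.7 0.0 0.4 yaw 72.0 34.6
```

View pics/m7.png

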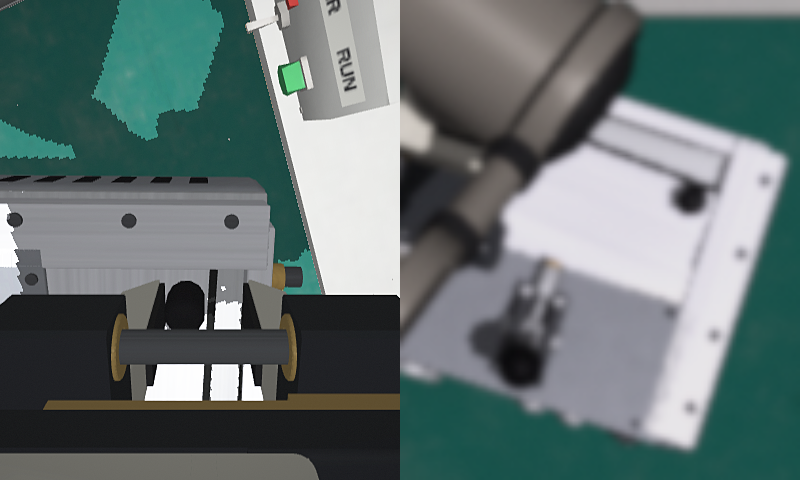

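Both ends advance (left ~48, right ~37; right knob at (690,195) in the crop). Next: right to ~57.

Request:
arm_command(
  increments=[0.62,0,-9,0,0,0.62,0,-9,-55,0,0.62,0,-9,-75,0,0.62,-60,-16,-75,0,0.62,-132,-16,-75,0,0.62,-132,-16,-75,0,0.62,-132,-16,-35,0,0.62,-132,-16,0,0,0.62,-132,-16,0,0,0.62,-132,-9,0,0,0.62,-132,-5,0,0,0.62,-132,-1,0,0,0.62,-132,3,0,0,0.62,-132,7,0,0,0.62,-132,9,0,0,0.62,-132,9,0,0],
)

```text
time: 21.3
tool_pos: [515.8, -445.2, 76.5]
tcp_rot: [3.141, -0.0, 1.257]
contact_force: [0.2, -0.2, -1.1]
grip_width: 34.8
```

Request:
arm_command(
  increments=[0.62,0,-9,0,0,0.62,0,-9,-55,0,0.62,0,-9,-75,0,0.62,60,-16,-75,0,0.62,132,-16,-75,0,0.62,132,-16,-75,0,0.62,132,-16,-35,0,0.62,132,-16,0,0,0.62,132,-16,0,0,0.62,132,-9,0,0,0.62,132,-6,0,0,0.62,132,-4,0,0,0.62,132,-2,0,0,0.62,132,0,0,0,0.62,132,1.5,0,0,0.62,132,1.5,0,0],
)

```text
time: 23.3
tool_pos: [558.0, -320.2, 76.6]
tcp_rot: [3.141, -0.0, 1.257]
contact_force: [-0.5, -0.3, -0.3]
grip_width: 34.9
```

```bash
python3 -c "
from h import *
o=st()"
```

```text
t 23.3 press x,y,z 66.8 67.4 76.6 knob x if pushed 57.9 F -0.4 -0.5 -0.3 yaw 72.0 34.9
```

Request:
arm_command(
  increments=[0.62,0,1,0,0,0.62,0,2,0,0,0.62,0,2,0,0],
)

```text
time: 23.68
tool_pos: [559.7, -320.8, 76.7]
tcp_rot: [3.141, -0.0, 1.257]
contact_force: [-0.1, 0.4, -0.3]
grip_width: 34.9
```

Request:
arm_command(
  increments=[0.62,0,1,0,0,0.62,0,2,0,0,0.62,0,2,0,0],
)

```text
time: 24.05
tool_pos: [561.7, -321.4, 76.7]
tcp_rot: [3.141, -0.0, 1.257]
contact_force: [-0.8, -0.4, 0.2]
grip_width: 34.7
```

Request:
arm_command(
  increments=[0.62,0,1,0,0,0.62,0,2,0,0,0.62,0,2,0,0],
)

```text
time: 24.42
tool_pos: [562.1, -321.5, 76.5]
tcp_rot: [-3.138, -0.001, 1.257]
contact_force: [-6.3, 2.2, 2.4]
grip_width: 35.1
```

```bash
python3 -c "
from h import *
o=st();a=imaging.capture('wrist');b=imaging.capture('top')
c=np.zeros((480,800,3),np.uint8);c[:,:400]=a[:,120:520];c[:,400:]=cv2.resize(b[155:280,300:405],(400,480));cv2.imwrite('pics/m8.png',c)"
```

```text
t 24.43 press x,y,z 71.2 67.4 76.5 knob x if pushed 62.1 F -6.7 0.1 2.4 yaw 72.0 35.1
```

View pics/m8.png

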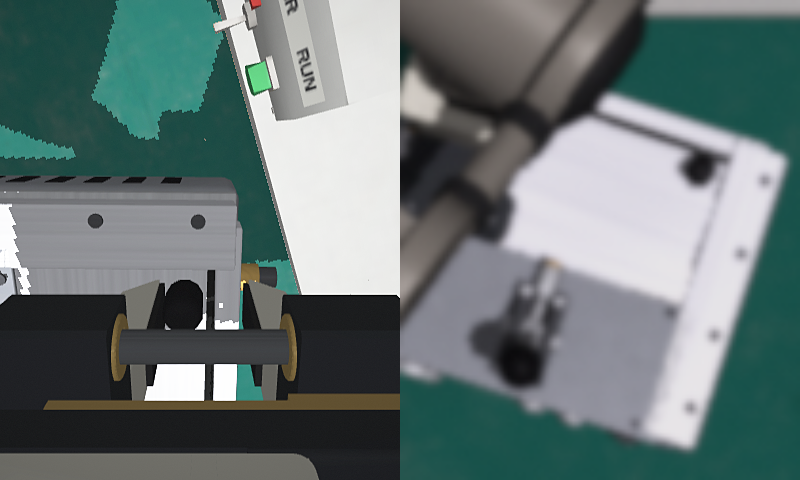

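Left end is at the stop, with 6.7 N reaction and no further motion. The strip at (330,335) lies along the stop bar, and the lever is unmoved. Now the right end home.

Request:
arm_command(
  increments=[0.62,0,-9,0,0,0.62,0,-9,-55,0,0.62,0,-9,-75,0,0.62,-60,-12,-75,0,0.62,-132,-12,-75,0,0.62,-132,-12,-75,0,0.62,-132,-12,-35,0,0.62,-132,-12,0,0,0.62,-132,-12,0,0,0.62,-132,-8,0,0,0.62,-132,-5,0,0,0.62,-132,-3,0,0,0.62,-132,-2,0,0,0.62,-132,-1,0,0,0.62,-132,-1,0,0],
)

```text
time: 26.4
tool_pos: [520.4, -446.9, 77.1]
tcp_rot: [-3.139, -0.0, 1.257]
contact_force: [-6.5, 2.0, 4.8]
grip_width: 34.9
```

```bash
python3 -c "
from h import *
o=st()"
```

```text
t 26.4 press x,y,z 70.3 -64.8 77.1 knob x if pushed 61.3 F -6.8 -0.1 4.8 yaw 72.0 34.9
```

Right end is home too, with 6.8 N reaction and within 1 mm of the left. Now above the lever ball.

Request:
arm_command(
  increments=[0.62,0,-9,0,0,0.62,0,-9,-55,0,0.62,0,-9,-110,0,0.62,0,-9,-130,0,0.45,33,-80,-130,0,0.45,66.5,-151,-130,0,0.45,66.5,-151,-130,0,0.45,66.5,-151,-130,0,0.45,66.5,-151,-130,0],
)

```text
time: 27.52
tool_pos: [399.3, -338.0, 207.1]
tcp_rot: [3.14, 0.001, 1.257]
contact_force: [-0.4, 1.3, 0.7]
grip_width: 50.8
```

```bash
python3 -c "
from h import *
o=st();a=imaging.capture('wrist');b=imaging.capture('scene')
print(proj(cam('wrist',o),np.array([397.2,-336.7,174.])))
c=np.zeros((480,800,3),np.uint8);c[:,:400]=a[:,120:520];c[:,400:]=cv2.resize(b[210:330,290:390],(400,480));cv2.imwrite('pics/m9.png',c)"
```

```text
t 27.52 press x,y,z -78.6 1.3 207.1 knob x if pushed -95.5 F -0.8 1.2 0.7 yaw 72.0 50.8
[319.81440972 273.1288301 ]
```

View pics/m9.png

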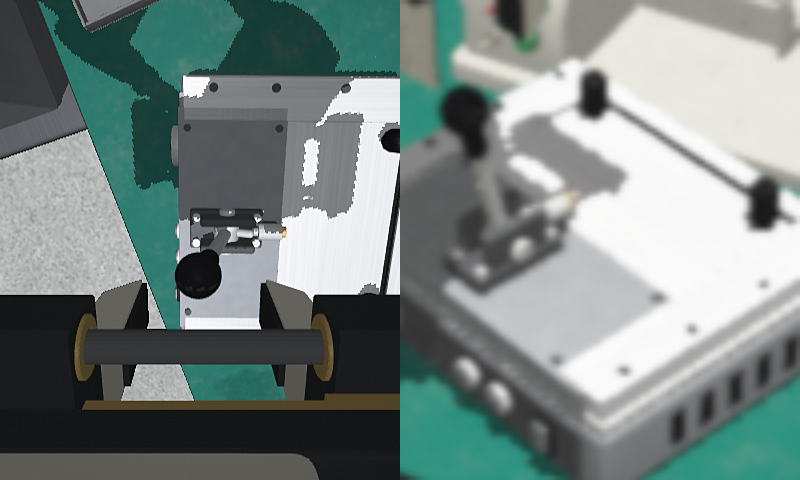

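Ball at (318,273) as predicted (320,273), midway between the open fingers. In the inset the shutter is closed, both knobs along the stop bar. Lowering and pushing the lever.

Request:
arm_command(
  increments=[0.45,0,0,30,0,0.45,0,0,52,0,0.45,0,0,52,0,0.45,0,10,52,0,0.45,0,15,52,0,0.45,0,20,52,0,0.45,0,25,52,0,0.45,0,30,52,0,0.45,0,35,52,0,0.45,0,40,52,0,0.45,0,45,52,0,0.45,0,50,52,0,0.45,0,54,52,0,0.45,0,57,52,0,0.45,0,57,52,0],
)

```text
time: 29.5
tool_pos: [453.2, -354.9, 154.6]
tcp_rot: [3.141, -0.0, 1.257]
contact_force: [-0.0, 0.2, -0.2]
grip_width: 50.6
```

```bash
python3 -c "
from h import *
o=st()"
```

```text
t 29.5 press x,y,z -22.1 1.9 154.6 knob x if pushed -38.9 F -0.1 0.1 -0.2 yaw 72.0 50.6
```

Request:
arm_command(
  increments=[0.45,0,1.5,0,0,0.45,0,3,0,0,0.45,0,3,0,0],
)

```text
time: 29.88
tool_pos: [454.2, -355.2, 154.4]
tcp_rot: [-3.138, -0.001, 1.257]
contact_force: [-7.3, 2.1, 1.1]
grip_width: 50.7
```

The ball now meets the end stop (7.6 N). Backing off, lifting and moving clear to look.

Request:
arm_command(
  increments=[0.45,0,-8,0,0,0.45,0,-12,0,0,0.45,0,-12,-40,0,0.45,0,-12,-90,0,0.45,0,-12,-120,0,0.45,60,-12,-120,0,0.45,120,-12,-120,0,0.45,180,-12,-120,0,0.45,240,-12,-120,0,0.45,300,-12,-120,0,0.45,360,-12,-120,0,0.45,420,-12,-120,0,0.45,420,-12,-120,0,0.45,420,-12,-120,0],
)

```text
time: 31.62
tool_pos: [573.9, 47.0, 274.7]
tcp_rot: [3.141, 0.0, 1.257]
contact_force: [0.6, -0.8, 0.8]
grip_width: 50.4
```

```bash
python3 -c "
from h import *
o=st();a=imaging.capture('top');b=imaging.capture('scene')
cv2.imwrite('pics/t10.png',a);cv2.imwrite('pics/s10.png',b)
c=np.zeros((600,800,3),np.uint8);c[:360,:400]=cv2.resize(a[155:275,275:408],(400,360));c[:360,400:]=cv2.resize(b[215:335,268:402],(400,360))
c[360:,400:]=cv2.resize(b[215:287,155:275],(400,240));c[360:,:320]=cv2.resize(a[200:278,158:262],(320,240));cv2.imwrite('pics/m10.png',c)"
```

```text
t 31.62 press x,y,z -31.5 421.5 274.7 knob x if pushed -48.2 F 0.8 -0.6 0.8 yaw 72.0 50.4
```

The picture limit is reached, so the final checks are numeric, with black blobs for knobs and ball and bright blobs in the tray.

```bash
python3 - <<'E'
from h import *
ct,cs=cam('top'),cam('scene')
u=np.array([.951,-.309]);v=np.array([.309,.951])
def blobs(f,r,thr):
    im=cv2.imread(f)[r[1]:r[3],r[0]:r[2]];m=(im.max(2)<thr).astype(np.uint8)
    n,l,s,c=cv2.connectedComponentsWithStats(m);return [(c[i]+r[:2],s[i,2:]) for i in range(1,n) if s[i,4]>15]
for f,r in(('pics/t10.png',[285,165,402,270]),('pics/s10.png',[270,215,402,300])):
    for c,s in blobs(f,r,45):print(f,c.round(1),s)
# predicted pixels (nominal press frame -> world), knobs at home & ball for 0.6 / 0
O=np.array([473.6,-363.6])
for n,(x,y,z) in dict(kL=(62,67.5,80),kR=(61.5,-64.7,80),ball06=(-34,1.7,174),ball0=(-88,1.7,174)).items():
    P=np.append(O+x*u+y*v,z);print(n,proj(ct,P).round(1),proj(cs,P).round(1))
def tray(f):
    g=cv2.imread(f)[200:278,158:262]; h=cv2.cvtColor(g,cv2.COLOR_BGR2HSV);m=((h[...,1]<60)&(h[...,2]>130)).astype(np.uint8)
    n,l,s,c=cv2.connectedComponentsWithStats(m);return [((c[i]+[158,200]).round(1).tolist(),s[i,2:].tolist()) for i in range(1,n) if s[i,4]>15]
print(tray('pics/top0.png'));print(tray('pics/t10.png'))
P=np.array([421.7,-54,45.]);print('rodtop pred',proj(ct,P),proj(cs,P),sensors.get_obs()['time'])
E
```

```text
pics/t10.png [322.1 179.1] [ 5  7 30]
pics/t10.png [378.3 197.5] [ 6  6 26]
pics/t10.png [337.  229.1] [ 13  12 109]
pics/s10.png [323.7 231.6] [ 9 18 82]
pics/s10.png [338.  233.9] [ 5 10 40]
pics/s10.png [380.7 260.9] [ 6 11 50]
kL [323.1 179.3] [338.2 232.7]
kR [379.5 197.6] [380.9 260. ]
ball06 [338.8 227.4] [324.5 227.7]
ball0 [330.7 252.3] [303.3 238.9]
[([231.6, 220.1], [24, 25, 474]), ([193.7, 223.8], [18, 17, 221]), ([230.4, 253.8], [27, 27, 553]), ([190.3, 258.8], [11, 11, 50])]
[([231.5, 220.2], [25, 25, 488]), ([193.6, 223.9], [18, 18, 232]), ([207.2, 240.1], [8, 8, 49]), ([230.4, 253.8], [27, 27, 565]), ([190.0, 258.1], [11, 12, 68])]
rodtop pred [207.68742088 238.83217905] [209.68714998 241.7574946 ] 31.725
```

All the checks agree, so I'm handing in.

```bash
python3 -c "
from h import *
print(ticket.close_job())"
```

```text
the job is handed in; nothing more can be done
None
```

The press is shut down as asked and the job was handed in at about 31.7 s, with the arm well clear of everything.

- **Rod:** it stands upright in the middle of the tray, with its top within 1.5 px of the predicted place in the top view. The discs, gear and bush are within about 0.7 px (about 1.5 mm) of where they started.
- **Shutter:** I pushed the two knobs in turn and it did not jam. Each end met the stop with about 7 N of reaction. Both cameras show the knobs within about 1.5 px of the home position.
- **Lever:** it went over the detent and met its end stop at about 7.6 N. After release the ball stayed at the float-notch place, matching the 0.6 rad prediction within about 2.5 px in the top view and 4 px in the scene view. It is about 20 px away from the start position.

Two things did not go cleanly:
- **Press origin:** my estimate, taken from the casing corners, was about 3 mm off along x. The knobs read about 62 at the stop instead of 59, so I judged "home" by contact with the stop.
- **Last picture:** the final combined picture could not be viewed because the viewer's limit was reached, so the last checks were numeric blob measurements only.

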